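# Switch the test selector to the marked channel

## Task

Switch the round channel selector to the channel with the green marker: turn its black bar knob there the shorter way round, then press lightly and feel along the plate until the sprung pin drops into that channel's socket, and press the knob fully home. Do not force the pin or wrench it sideways (20 N is too much), do not plug it into any other channel, leave everything else on the bench alone, and let go.

Things in the scene. Friction and masses are not known exactly. Their poses are not given: they have to be found in the camera images.
- selector_box: the channel selector: round grey cast base, 164 mm across, 38 mm high, fixed on the worktop (place and yaw vary). Origin: centre of its underside, on the knob's turning axis, z up. Sockets are counted from its x axis, counter-clockwise from above.
- green_marker: green dome, 12 mm across, 9 mm high, fixed on the rim of the base 72 mm from the axis: the wanted channel. Its socket lies inward of it, within 0.18 rad of its bearing. Five like white domes mark the other sockets; which one is green varies. Origin: its underside centre.
- selector (a joint): angle of the knob about the vertical axis, rad, growing counter-clockwise from above. Turns endlessly and counts on past full turns: modulo 2 pi it is the bearing of the pin from the base's x axis. Starts between 5.1 and 5.9, near the blank at 315 degrees. Friction 0.06 N m; stays where it is left.
- knob (a joint): how far the knob is pressed down, m: 0 up, 0.013 fully home (a firm stop). Takes about 2 N to slide and stays where it is left, no return spring. The pin touches the plate at about 0.003; at 0.005 it bears on it with some 6 N, which is plenty for searching: much more wedges it at the socket edge.
- knob_grip (a point): grip point of the knob, on the axis, 94 mm above the worktop while the knob is up: an upright black bar 52 mm long, 15 mm thick, from 68 to 106 mm above the worktop, running along the line from the axis to the pin. It stands on a hub 26 mm across whose top is 71 mm up. Lies 13 mm lower when home.
- contact_pin: steel pin, 8 mm across, round tip, under the end of the knob's arm, 48 mm from the axis. Origin: its tip, 47 mm above the worktop with the knob up, 34 mm fully home. Sprung into its housing (2.2 N preload, 2.2 N/mm, 12.5 mm travel), it slides on the plate under light pressure and drops into a socket when within 2.5 mm of its centre. 20 N on it, from above or sideways, is too much.
- mug: blue-grey mug, 80 x 110 x 94 mm, bystander, loose, to be left alone. Origin: centre of its underside.
- transformer_l: large yellow-taped transformer, 35 x 81 x 38 mm, bystander, loose, to be left alone. Origin: centre of its underside.
- hv_probe: red test probe, 23 x 124 x 23 mm, bystander, loose, to be left alone. Origin: centre of its underside.
- transformer_ok_0: yellow-taped transformer, 29 x 65 x 29 mm, bystander, loose, to be left alone. Origin: centre of its underside.
- log_book: open paper notebook, 210 x 152 x 14 mm, bystander, loose, to be left alone. Origin: centre of its underside.
- decade_box: slate-grey resistor box with two black knobs, 64 x 114 x 62 mm; not the selector, bystander, loose, to be left alone. Origin: centre of its underside.
- yellow_tape: roll of yellow tape, 62 mm across, 14 mm high, bystander, loose, to be left alone. Origin: centre of its underside.
- glue_bottle: white glue bottle with red cap, 32 mm across, 87 mm high, bystander, loose, to be left alone. Origin: centre of its underside.
- plate_centre (a point): centre of the aluminium plate's top on the base, 44 mm above the worktop; plate 122 mm across, fixed. Six sockets, 13 mm wide, 48 mm from the axis at about 0, 45, 90, 180, 225, 270 degrees; none at 135, 315. The plate is badly keyed: the whole socket ring is turned by up to 0.18 rad (10 degrees) either way from these bearings and from the markers (this point does not show it), so feel for the socket.
- pin_housing (a point): top of the brass housing above the pin, 18 mm across, 48 mm from the axis, 78 mm above the worktop while the knob is up: shows which end of the bar carries the pin; a white line on the bar's top points to it too.

How it is judged:
By the outcome, as a careful person would: the job done as asked, in the order asked, and still so for the second after the job is handed in, with the robot touching nothing.
It also fails if it takes over 64 s, if anything falls off the work surface, if the arm or the gripper's body presses on something with over 40 N, if the wrist force passes 120 N, or if a joint passes its speed limit or range.

## Robot

A 6-joint arm with a two-finger parallel gripper is mounted at the origin on a cart in front of the work surface, level with it; the furniture and walls round the work are solid. World frame = base frame: x ahead of the robot, y to its left, z up, the work surface at z = 0. Lengths are in m, angles in rad, forces in N, time in s.
With the tool pointing down it reaches from about 0.3 to 0.775 m from the base axis. Payload 14.6 kg.
Tool frame: the origin (TCP) lies between the finger pads; the fingertips stand 22 mm ahead of it and the grasp point (between the pads) lies 3 mm ahead of it; y points along the fingers, x is the direction in which the jaws open and shut, and the axes are right-handed (so a half turn about y gives the same grasp; the last joint's range is limited). The gripper opens to 94 mm and grips with 3 to 60 N. Pads are 16 mm wide; open, the fingers measure 119 mm over their backs; the gripper's body (75 mm by 177 mm) begins 78 mm behind the grasp point.
Start: joints at [-1.304, 0.3, 1.521, -0, 1.321, -0.067], TCP at [0.18, -0.52, 0.193] pointing down, gripper open.
Joint ranges: [-3.03, 3.03], [-0.79, 2.21], [0.23, 2.52], [-1.04, 4.18], [0, 3.07], [-2.55, 2.55]. Speed limits (rad/s): [2.22, 2.22, 2.57, 3.14, 3.14, 3.14].

## Interface

Orientations are given as a unit quaternion [w, x, y, z].
In Python, from cell import sensors, viewer, ctrl gives the robot as it stands.
- The arm moves only by the shell command python3 -m creep 'ROWS' [OPENING] [FORCE]. ROWS is JSON, a list of rows, each a list of 2 entries, a list of its own where there are three numbers: the shift along the tool's x, y, z in cm, then the turn, a rotation vector about the tool's x, y, z in degrees. A call has exactly 10 rows; each row shifts and turns the commanded pose from where the row before left it, along the tool's axes as they then stand; what a row does not reach is not made up. A row lasts 1/12 s, in which the tool goes at most 41.7 mm and 7.16 degrees, less where a joint would pass 70% of its speed; a pose out of reach is approached as far as the arm can. A call is refused whole if a number of a shift passes 4.17 or a number of a turn 7.16, either way. A call with a gripper value outside its range is refused whole. OPENING is the finger opening in cm, from 0 to 9.4, set as the call begins (- or left out, the last holds). The fingers move at their own pace and stop on an object; FORCE is the grip in N (left out, the last holds). Time passes only in rows, so rows that do not move let the fingers close, or fill a call up. It gives the time, the measured TCP pose, the force and the opening at its end, in the units of the state.
- sensors.read_state(): the state, without advancing time (a new reading comes with each control period).
- viewer.read_camera(name): name is "scene" or "top" or "wrist"; returns a dict with "color" (480x640x3 uint8, red, green, blue), "intrinsics" (3x3 intrinsics, pixels), "cam_to_world" (4x4, takes a point from camera to world coordinates); the wrist camera has in their place "mount" (4x4, takes a point from camera to tool coordinates, whose origin is the TCP and whose axes are the tool frame's). Camera axes: x right, y down, z forward; pixel columns grow to the right and rows downward; lengths in m; the calibration is good to about 2 mm. A picture is of the moment at which its call begins: read the wrist's pose just before it. There is no depth.
- ctrl.close_job(): hands the job in, once; it reports no verdict.
The state is a dict: "time_s": time; "joint_pos": joint angles; "dq": joint speeds; "joint_efforts": joint torques, N m; "ee_pos": TCP position; "tool_rot": TCP orientation; "ft_force": force on the tool from outside, world axes, zero at the start; "moment": the same for the moment, N m; "finger_gap": finger opening in m.
Only numpy, scipy, OpenCV 4.12 (cv2) and the standard library are available. Lean on these libraries where they do the work, as an engineer would, in place of code of your own. Each camera call takes 0.05 s, during which the arm holds its last target.

## Working session

There is one attempt and no reset: what is moved stays moved. The work goes in short steps, Python scripts to look and compute and a shell command to move; the robot and the scene stay as the last step left them, time stands still between calls to the robot, and variables do not carry over. Pictures are saved under pics/ and viewed, and the job is handed in when it is done.

```bash
mkdir -p pics; ls
python3 - <<'E'
from cell import sensors, viewer
import cv2,numpy as np
s=sensors.read_state();print(s)
for n in("top","scene"):
    c=viewer.read_camera(n);cv2.imwrite(f"pics/{n}0.png",c["color"][:,:,::-1]);print(n,c["intrinsics"].tolist(),np.round(c["cam_to_world"],4).tolist())
E
```

```text
pics
{'time_s': 0.0, 'joint_pos': array([-1.30357652e+00,  3.00472436e-01,  1.52159387e+00, -4.90158273e-06,
        1.32068448e+00, -6.66156793e-02]), 'dq': array([ 0.00241839, -0.00072486,  0.00104466,  0.00201481,  0.00117597,
       -0.00042047]), 'joint_efforts': array([-3.95842537e-03, -5.31817281e+01, -3.52734482e+01,  7.07033440e-02,
        2.44013371e-02, -5.81030963e-05]), 'ee_pos': array([ 0.18013204, -0.5193705 ,  0.19238019]), 'tool_rot': array([ 0.57638058, -0.575865  ,  0.41029663, -0.40966036]), 'ft_force': array([ 0.19976023, -0.26063631,  0.23841869]), 'moment': array([0.00664681, 0.00190293, 0.04017036]), 'finger_gap': 0.09403627236923628}
top [[591.1402453651341, 0.0, 322.17253921960554], [0.0, 591.1402453651341, 240.62849742357895], [0.0, 0.0, 1.0]] [[-0.0066, -0.9982, 0.0591, 0.3973], [-0.9999, 0.0073, 0.012, -0.2382], [-0.0124, -0.059, -0.9982, 1.6885], [0.0, 0.0, 0.0, 1.0]]
scene [[549.0759573398366, 0.0, 325.9236560117341], [0.0, 549.0759573398366, 239.66026839127414], [0.0, 0.0, 1.0]] [[0.8842, -0.2896, 0.3666, 0.0646], [-0.4669, -0.5746, 0.6722, -1.0516], [0.016, -0.7655, -0.6433, 0.8607], [0.0, 0.0, 0.0, 1.0]]
```

View pics/top0.png

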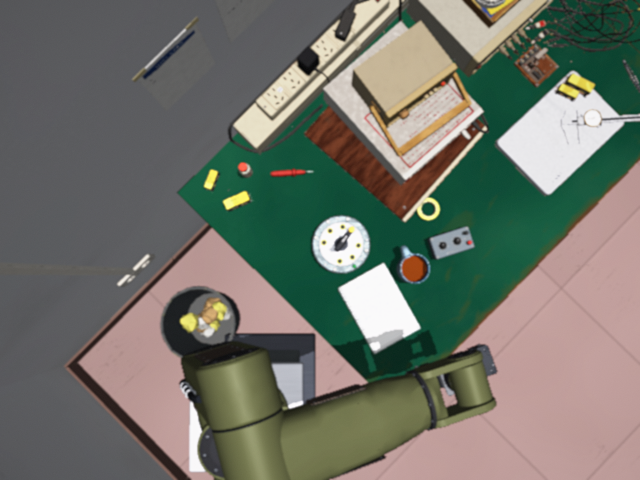

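View pics/scene0.png

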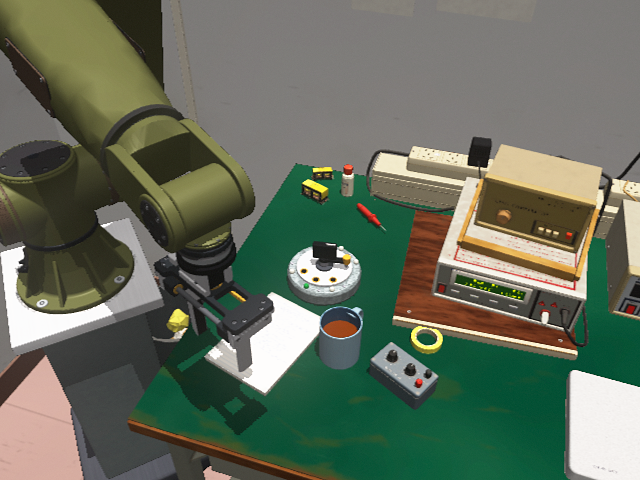

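Run:
```python
from cell import sensors
from scipy.spatial.transform import Rotation as R
q=sensors.read_state()["tool_rot"];print(R.from_quat(q,scalar_first=True).as_matrix().round(3))
import cv2
i=cv2.imread("pics/top0.png")[130:280,220:420];cv2.imwrite("pics/topc.png",cv2.resize(i,None,fx=4,fy=4,interpolation=cv2.INTER_CUBIC))
```

```text
[[ 0.328 -0.     0.945]
 [-0.945  0.001  0.328]
 [-0.001 -1.     0.   ]]
```

View crop.

View pics/topc.png

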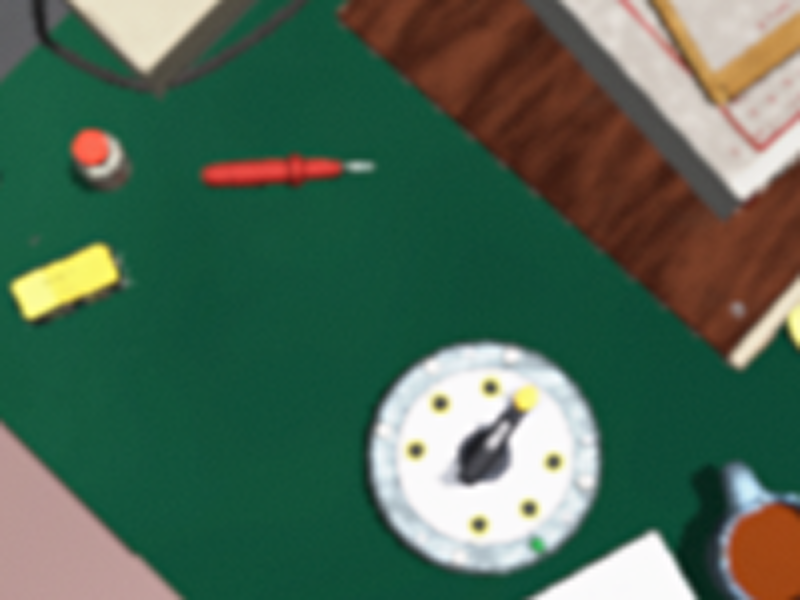

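Run:
```python
import cv2
i=cv2.imread("pics/scene0.png")[225:315,270:380];cv2.imwrite("pics/scenec.png",cv2.resize(i,None,fx=6,fy=6,interpolation=cv2.INTER_CUBIC))
```

```text
(no output)
```

View pics/scenec.png

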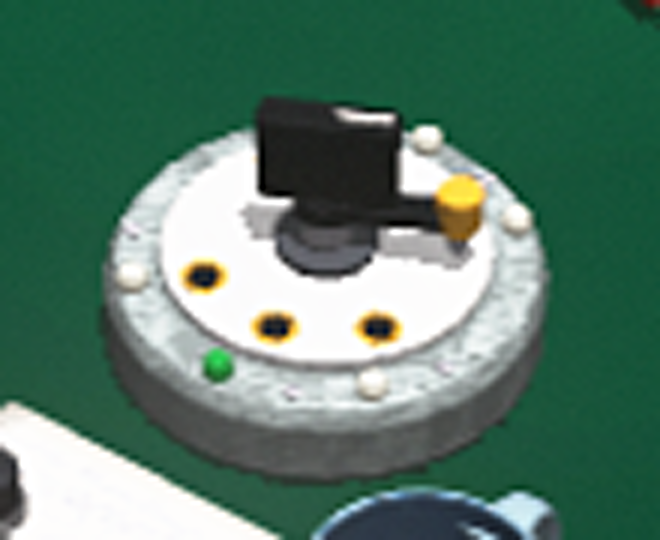

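```bash
cat > h.py <<'E'
import numpy as np, cv2
from scipy.spatial.transform import Rotation as R
from scipy.optimize import least_squares
from cell import sensors, viewer
TOP=(np.array([[591.1402453651341,0,322.17253921960554],[0,591.1402453651341,240.62849742357895],[0,0,1]]),np.array([[-0.0066,-0.9982,0.0591,0.3973],[-0.9999,0.0073,0.012,-0.2382],[-0.0124,-0.059,-0.9982,1.6885],[0,0,0,1]]))
SC=(np.array([[549.0759573398366,0,325.9236560117341],[0,549.0759573398366,239.66026839127414],[0,0,1]]),np.array([[0.8842,-0.2896,0.3666,0.0646],[-0.4669,-0.5746,0.6722,-1.0516],[0.016,-0.7655,-0.6433,0.8607],[0,0,0,1]]))
def ray(K,T,uv,z):
    uv=np.atleast_2d(np.asarray(uv,float))
    d=np.c_[uv,np.ones(len(uv))]@np.linalg.inv(K).T@T[:3,:3].T
    o=T[:3,3]; return o+d*((z-o[2])/d[:,2])[:,None]
def circ(P,r):
    f=least_squares(lambda c:np.linalg.norm(P[:,:2]-c,axis=1)-r,P[:,:2].mean(0)); return f.x,f.fun
def ang(P,c): return np.degrees(np.arctan2(P[:,1]-c[1],P[:,0]-c[0]))
E
python3 - <<'E'
from h import *
t=lambda l:np.array(l)/4+[220,130]
s=ray(*TOP,t([(490,387),(441,403),(416,450),(480,524),(530,508),(554,461)]),.044)
c,e=circ(s,.048);print("c",c,e*1e3,ang(s,c))
m=ray(*TOP,t([(512,354),(433,367),(377,430),(460,560),(538,545),(585,482)]),.045)
cm,e=circ(m,.072);print(cm,e*1e3,ang(m,cm))
p=ray(*TOP,t([(526,398)]),.078);print("pin",ang(p,c),ang(p,cm),np.linalg.norm(p[:,:2]-c))
q=lambda l:np.array(l)/6+[270,225]
s2=ray(*SC,q([(204,276),(274,327),(378,327)]),.044);print(s2,ang(s2,c),np.linalg.norm(s2[:,:2]-c,axis=1))
m2=ray(*SC,q([(132,276),(218,365),(372,383),(427,138),(516,218)]),.043);cc,e=circ(m2,.072);print(cc,e*1e3,ang(m2,cc))
p2=ray(*SC,q([(461,186)]),.078);print(p2,ang(p2,c),np.linalg.norm(p2[:,:2]-c))
print(s,m)
E
```

```text
c [ 0.48521504 -0.2715569 ] [-0.03089107 -0.19307871  0.25096475 -0.19137428  0.03217613  0.09355998] [  -4.58805804   39.50793187   85.01897792  175.28119975 -139.95044235
  -94.98281631]
[ 0.4844681  -0.26919969] [ 2.67526383 -0.86676595  3.22504461  1.49837067  0.80191717  1.88854794] [ -16.90058763   28.05223462   75.34456594  167.6822256  -148.04839169
 -104.29901348]
pin [-36.47732914] [-38.19575029] 0.04637458619081422
[[ 0.43844745 -0.27003874  0.044     ]
 [ 0.44900192 -0.30488559  0.044     ]
 [ 0.48190939 -0.32157571  0.044     ]] [ 178.14073035 -137.37513137  -93.78106652] [0.04679222 0.04921577 0.05012793]
[ 0.48544362 -0.27491906] [-0.12373583  0.38598598 -0.25494228  0.02743704  0.12701859] [ 165.85276613 -149.12230681 -104.6835786    30.03947621  -14.59698294]
[[ 0.52524719 -0.30200946  0.078     ]] [-37.2603434] 0.05029842823900676
[[ 0.53303043 -0.275394    0.044     ]
 [ 0.52209982 -0.24114285  0.044     ]
 [ 0.48940447 -0.22348815  0.044     ]
 [ 0.43756846 -0.26762389  0.044     ]
 [ 0.44844698 -0.3024632   0.044     ]
 [ 0.48103778 -0.3194687   0.044     ]] [[ 0.55591818 -0.29090869  0.045     ]
 [ 0.54724455 -0.23574742  0.045     ]
 [ 0.50350045 -0.19642211  0.045     ]
 [ 0.4126617  -0.25352003  0.045     ]
 [ 0.42269601 -0.30772667  0.045     ]
 [ 0.46621893 -0.34079917  0.045     ]]
```

```bash
python3 -m creep '[[[-1.32,0,3.69],[0,0,0]],[[-1.32,0,3.69],[0,0,0]],[[-1.32,0,3.69],[0,0,0]],[[-1.32,0,3.69],[0,0,0]],[[-1.32,0,3.69],[0,0,0]],[[-1.32,0,3.69],[0,0,0]],[[-1.32,0,3.69],[0,0,0]],[[-1.32,0,3.69],[0,0,0]],[[-1.32,0,3.69],[0,0,0]],[[-1.32,0,3.69],[0,0,0]]]' 5 20
python3 -m creep '[[[0,0,0],[0,-7,0]],[[0,0,0],[0,-7,0]],[[0,0,0],[0,-7,0]],[[0,0,0],[0,-7,0]],[[0,0,0],[0,-7,0]],[[0,0,0],[0,-7,0]],[[0,0,0],[0,-7,0]],[[0,0,0],[0,-7,0]],[[0,0,0],[0,-7,0]],[[0,0,0],[0,-7,0]]]'
python3 - <<'E'
from h import *
s=sensors.read_state();M=R.from_quat(s["tool_rot"],scalar_first=True).as_matrix()
c=viewer.read_camera("wrist");cv2.imwrite("pics/w1.png",c["color"][:,:,::-1])
np.savez("w1.npz",M=M,p=s["ee_pos"],K=c["intrinsics"],mount=c["mount"])
print(s["ee_pos"],M.round(3),s["joint_pos"],c["mount"].round(3),c["intrinsics"])
E
```

```text
time_s: 0.93
ee_pos: [0.4868, -0.2724, 0.1928]
tool_rot: [-0.576, 0.576, -0.41, 0.41]
ft_force: [-0.3, -0.7, 0.4]
finger_gap: 0.0498
time_s: 1.77
ee_pos: [0.4854, -0.2739, 0.1926]
tool_rot: [0.707, -0.707, 0.003, -0.003]
ft_force: [0.5, -0.2, 0.9]
finger_gap: 0.0501
[ 0.48544806 -0.27394086  0.1926021 ] [[ 1.    -0.001  0.009]
 [-0.009  0.     1.   ]
 [-0.001 -1.     0.   ]] [-5.79467987e-01  3.17133513e-01  1.49933922e+00 -1.61505068e-07
  1.32580873e+00 -5.70222284e-01] [[ 1.    -0.    -0.001  0.002]
 [ 0.001 -0.245  0.969 -0.193]
 [-0.    -0.969 -0.245  0.071]
 [ 0.     0.     0.     1.   ]] [[424.39294695   0.         320.2114032 ]
 [  0.         424.39294695 239.60079994]
 [  0.           0.           1.        ]]
```

View pics/w1.png

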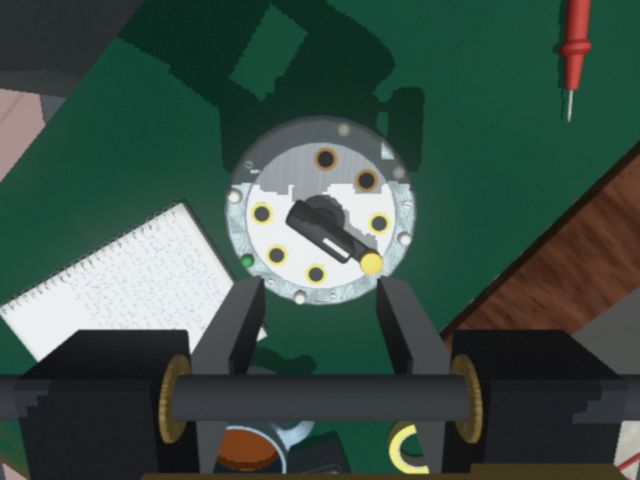

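Run:
```python
from h import *
w=np.load("w1.npz");T=np.eye(4);T[:3,:3]=w["M"];T[:3,3]=w["p"];T=T@w["mount"];K=w["K"]
s=ray(K,T,[(326,159),(366,180),(379,223),(316,274),(277,255),(262,214)],.044)
c,e=circ(s,.048);print(c,e*1e3,ang(s,c))
m=ray(K,T,[(344,130),(399,172),(404,239),(300,297),(248,262),(234,197)],.044)
cm,e=circ(m,.072);print(cm,e*1e3,ang(m,cm))
p=ray(K,T,[(371,263)],.078);print(p,ang(p,c),ang(p,cm),np.linalg.norm(p[:,:2]-c))
i=cv2.imread("pics/w1.png")[100:310,220:430];cv2.imwrite("pics/w1c.png",cv2.resize(i,None,fx=2.8,fy=2.8,interpolation=cv2.INTER_CUBIC))
```

```text
[ 0.48745565 -0.27142995] [0.15061078 0.03829118 0.12189182 0.12665917 0.07201931 0.0989546 ] [  84.40202407   40.26444125   -5.08415736  -95.21862962 -140.05771613
  175.05320882]
[ 0.48737086 -0.27044174] [-0.40659882  0.60984172 -0.34777652 -0.02791838  0.07346475  0.0313148 ] [  74.65422642   29.87732438  -15.38373694 -104.72722718 -148.40788843
  166.05923589]
[[ 0.5253816  -0.29937742  0.078     ]] [-36.386351] [-37.28021471] 0.04711091428842585
```

View pics/w1c.png

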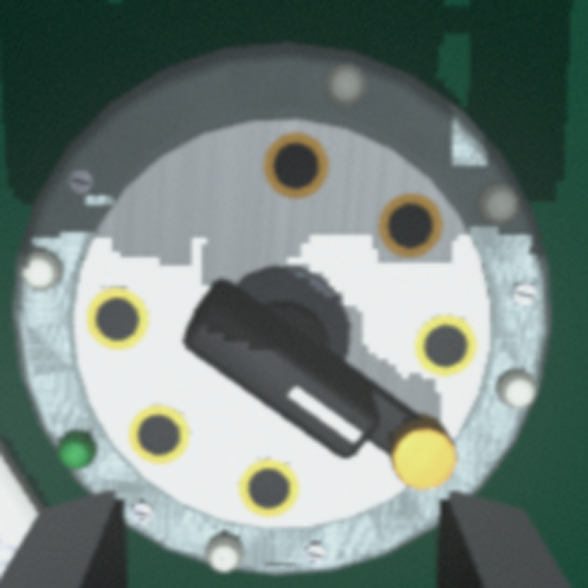

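```bash
python3 -m creep '[[[0.08,0,0.17],[0,0,0]],[[0,0,0],[0,-6.7,0]],[[0,0,0],[0,-6.7,0]],[[0,0,0],[0,-6.7,0]],[[0,0,0],[0,-6.7,0]],[[0,0,0],[0,-6.7,0]],[[0,0,0],[0,-6.7,0]],[[0,0,0],[0,-6.7,0]],[[0,0,0],[0,-6.7,0]],[[0,0,0],[0,0,0]]]'
python3 -m creep '[[[0,1,0],[0,0,0]],[[0,1.5,0],[0,0,0]],[[0,1.5,0],[0,0,0]],[[0,1.5,0],[0,0,0]],[[0,1,0],[0,0,0]],[[0,0.5,0],[0,0,0]],[[0,0,0],[0,0,0]],[[0,0,0],[0,0,0]],[[0,0,0],[0,0,0]],[[0,0,0],[0,0,0]]]'
python3 - <<'E'
from h import *
s=sensors.read_state();M=R.from_quat(s["tool_rot"],scalar_first=True).as_matrix()
c=viewer.read_camera("wrist");cv2.imwrite("pics/w2.png",c["color"][:,:,::-1])
print(s["ee_pos"],M.round(3),s["joint_pos"],s["ft_force"],s["moment"])
E
```

```text
time_s: 2.65
ee_pos: [0.4864, -0.2722, 0.1928]
tool_rot: [0.633, -0.633, -0.314, 0.314]
ft_force: [0.1, -0.8, -0.5]
finger_gap: 0.0502
time_s: 3.48
ee_pos: [0.4867, -0.2725, 0.1237]
tool_rot: [-0.633, 0.634, 0.314, -0.314]
ft_force: [-0.8, 0.0, 0.2]
finger_gap: 0.0501
[ 0.48669569 -0.27254115  0.12370371] [[ 0.606  0.001 -0.795]
 [ 0.795 -0.001  0.606]
 [ 0.    -1.    -0.001]] [-5.76145156e-01  3.81557250e-01  1.57947116e+00  1.92695499e-05
  1.17932624e+00 -1.49571456e+00] [-0.84970434  0.01217715  0.20815599] [-0.0190307  -0.15690395 -0.00165557]
```

View pics/w2.png

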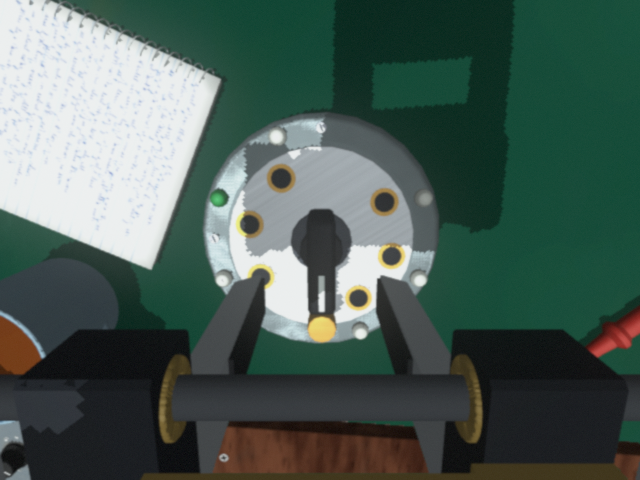

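```bash
python3 -m creep '[[[0,1,0],[0,0,0]],[[0,1,0],[0,0,0]],[[0,0.6,0],[0,0,0]],[[0,0,0],[0,0,0]],[[0,0,0],[0,0,0]],[[0,0,0],[0,0,0]],[[0,0,0],[0,0,0]],[[0,0,0],[0,0,0]],[[0,0,0],[0,0,0]],[[0,0,0],[0,0,0]]]'
python3 -m creep '[[[0,0,0],[0,0,0]],[[0,0,0],[0,0,0]],[[0,0,0],[0,0,0]],[[0,0,0],[0,0,0]],[[0,0,0],[0,0,0]],[[0,0,0],[0,0,0]],[[0,0,0],[0,0,0]],[[0,0,0],[0,0,0]],[[0,0,0],[0,0,0]],[[0,0,0],[0,0,0]]]' 0 20
python3 - <<'E'
from h import *
s=sensors.read_state();M=R.from_quat(s["tool_rot"],scalar_first=True).as_matrix()
print(s["ee_pos"],np.degrees(np.arctan2(M[1,0],M[0,0])),s["ft_force"],s["moment"],s["finger_gap"])
E
```

```text
time_s: 4.37
ee_pos: [0.4865, -0.2724, 0.0971]
tool_rot: [-0.633, 0.634, 0.314, -0.314]
ft_force: [0.2, -1.1, 0.3]
finger_gap: 0.0503
time_s: 5.2
ee_pos: [0.4864, -0.2723, 0.0969]
tool_rot: [0.634, -0.634, -0.314, 0.314]
ft_force: [0.7, 0.4, -0.1]
finger_gap: 0.0005
[ 0.48638956 -0.27231729  0.09692802] 52.724284407744925 [ 0.71512792  0.42287899 -0.09947961] [-0.00031042 -0.12367127 -0.00736691] 0.0005398925137178343
```

Run:
```python
from h import *
for n in ("wrist","scene"):
    c=viewer.read_camera(n);cv2.imwrite(f"pics/{n}3.png",c["color"][:,:,::-1])
i=cv2.imread("pics/scene3.png")[140:340,220:480];cv2.imwrite("pics/s3c.png",cv2.resize(i,None,fx=3,fy=3))
print(sensors.read_state()["finger_gap"])
```

```text
0.00033138363541601937
```

View pics/wrist3.png

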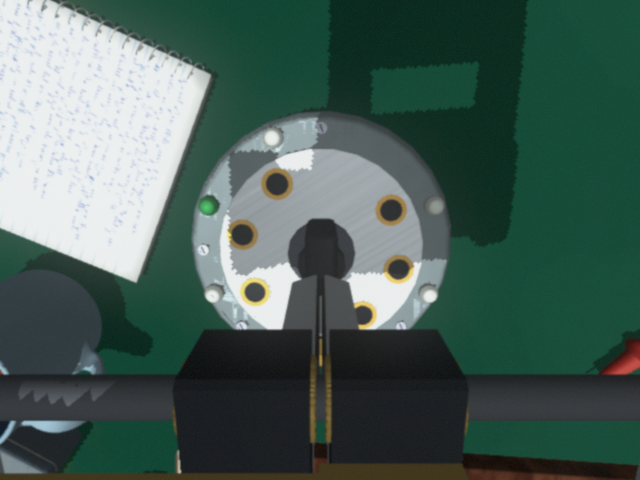

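View pics/s3c.png

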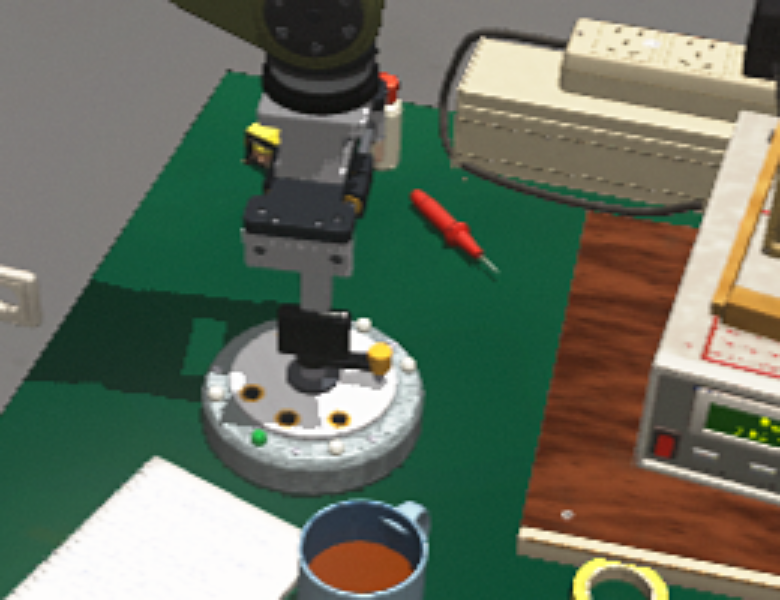

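Run:
```python
from h import *
s=sensors.read_state();print(s["ee_pos"],s["joint_pos"])
def proj(C,P):
    K,T=C;p=np.linalg.inv(T)@np.r_[P,1];p=K@p[:3];return p[:2]/p[2]
e=s["ee_pos"]
for z in(.044,.075,.097,.106,.13,.15,.175):
    q=proj(SC,[e[0],e[1],z]);print(z,q,(q-[220,140])*3)
i=cv2.imread("pics/scene3.png")[215:305,280:370];cv2.imwrite("pics/s3d.png",cv2.resize(i,None,fx=6.6,fy=6.6,interpolation=cv2.INTER_CUBIC))
i=cv2.imread("pics/wrist3.png")[190:360,220:430];cv2.imwrite("pics/w3d.png",cv2.resize(i,None,fx=3.5,fy=3.5,interpolation=cv2.INTER_CUBIC))
```

```text
[ 0.48639334 -0.27233672  0.09697599] [-5.76127089e-01  4.12419794e-01  1.60382877e+00  6.64214330e-06
  1.12533298e+00 -1.49637413e+00]
0.044 [324.11765228 264.8518166 ] [312.35295683 374.55544981]
0.075 [324.31697285 254.2698362 ] [312.95091854 342.80950861]
0.097 [324.462549   246.54116071] [313.387647   319.62348212]
0.106 [324.5231232  243.32526098] [313.56936959 309.97578294]
0.13 [324.68763999 234.59102184] [314.06291998 283.77306553]
0.15 [324.82815425 227.13108355] [314.48446276 261.39325066]
0.175 [325.0083385  217.56505574] [315.02501549 232.69516721]
```

View pics/s3d.png

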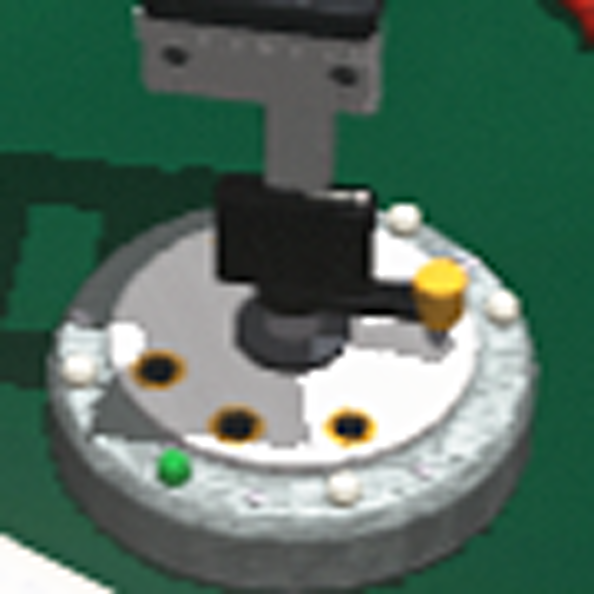

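View pics/w3d.png

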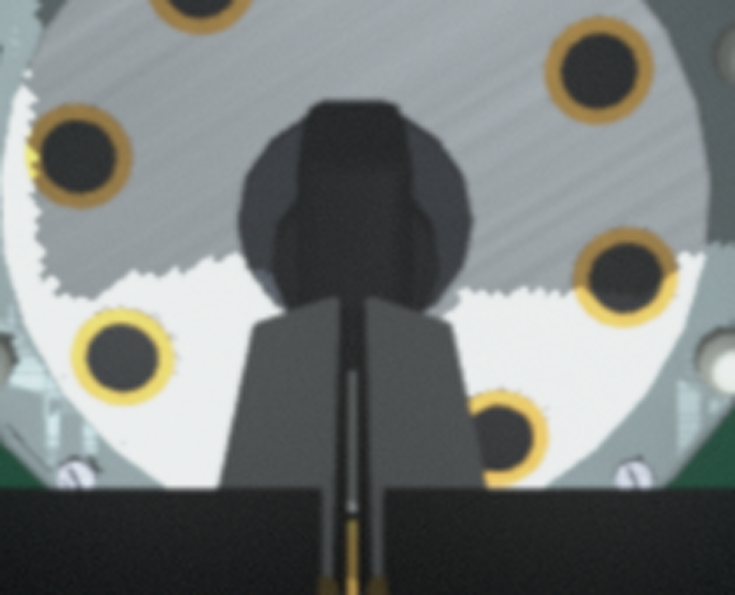

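The gap reads ~0 and the pictures agree: the fingers have closed right through where the bar is drawn, and no force shows. Something is off, so I'll reopen and check before turning anything.

```bash
Z='' ; python3 -m creep '[[[0,0,0],[0,0,0]],[[0,0,0],[0,0,0]],[[0,0,0],[0,0,0]],[[0,0,0],[0,0,0]],[[0,0,0],[0,0,0]],[[0,0,0],[0,0,0]],[[0,0,0],[0,0,0]],[[0,0,0],[0,0,0]],[[0,0,0],[0,0,0]],[[0,0,0],[0,0,0]]]' 2.4 20
python3 - <<'E'
from h import *
s=sensors.read_state();print(s["finger_gap"],s["ft_force"],s["moment"])
a=viewer.read_camera("wrist")["color"];b=viewer.read_camera("scene")["color"]
f=lambda i,k:cv2.resize(i[:,:,::-1],None,fx=k,fy=k,interpolation=cv2.INTER_CUBIC)
cv2.imwrite("pics/c4.png",np.hstack([f(a[180:380,220:420],2),f(b[205:305,275:375],4)]))
E
```

```text
time_s: 6.13
ee_pos: [0.4864, -0.2724, 0.0969]
tool_rot: [-0.634, 0.634, 0.314, -0.314]
ft_force: [0.1, -0.5, 1.0]
finger_gap: 0.024
0.02397970315175597 [ 0.12684086 -0.52944897  0.96257168] [-0.04374728 -0.18350702  0.02745388]
```

View pics/c4.png

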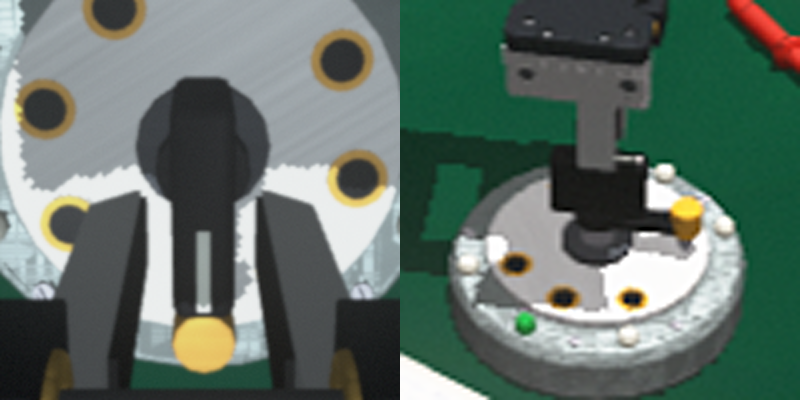

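Run:
```python
from h import *
def proj(C,P):
    K,T=C;p=np.linalg.inv(T)@np.r_[P,1];p=K@p[:3];return p[:2]/p[2]
for d in (.012,.018,.0245):
  for z in(.07,.08,.09,.1,.106,.11,.12): print(d,z,proj(SC,[.4864-d*.606,-.2724-d*.795,z]).round(1))
b=viewer.read_camera("scene")["color"];cv2.imwrite("pics/s5.png",cv2.resize(b[225:275,295:355,::-1],None,fx=12,fy=12,interpolation=cv2.INTER_NEAREST))
b=viewer.read_camera("top")["color"];cv2.imwrite("pics/t5.png",cv2.resize(b[200:280,290:390,::-1],None,fx=8,fy=7,interpolation=cv2.INTER_CUBIC))
```

```text
0.012 0.07 [323.4 259.7]
0.012 0.08 [323.4 256.2]
0.012 0.09 [323.5 252.7]
0.012 0.1 [323.6 249.1]
0.012 0.106 [323.6 247. ]
0.012 0.11 [323.6 245.5]
0.012 0.12 [323.7 241.9]
0.018 0.07 [322.9 261.5]
0.018 0.08 [323.  258.1]
0.018 0.09 [323.  254.5]
0.018 0.1 [323.1 251. ]
0.018 0.106 [323.1 248.8]
0.018 0.11 [323.1 247.4]
0.018 0.12 [323.2 243.7]
0.0245 0.07 [322.4 263.6]
0.0245 0.08 [322.4 260.1]
0.0245 0.09 [322.5 256.5]
0.0245 0.1 [322.5 253. ]
0.0245 0.106 [322.6 250.8]
0.0245 0.11 [322.6 249.4]
0.0245 0.12 [322.7 245.7]
```

View pics/s5.png

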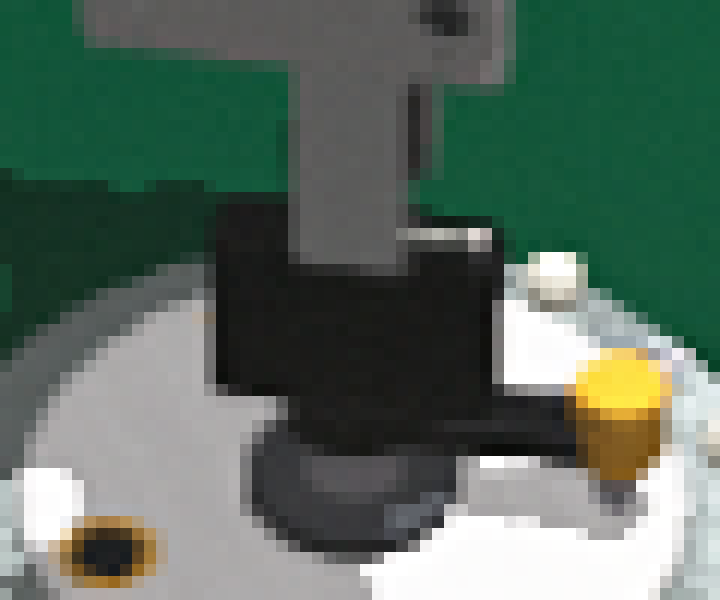

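The finger ends project to about z = 0.108 m in both views. The bar top is at 0.106, so they closed just above it. The tips are about 33 mm higher than the stated TCP geometry implies. I'll go down gently, watching the force.

```bash
python3 -m creep '[[[0,0.3,0],[0,0,0]],[[0,0.3,0],[0,0,0]],[[0,0.3,0],[0,0,0]],[[0,0.3,0],[0,0,0]],[[0,0.3,0],[0,0,0]],[[0,0,0],[0,0,0]],[[0,0,0],[0,0,0]],[[0,0,0],[0,0,0]],[[0,0,0],[0,0,0]],[[0,0,0],[0,0,0]]]' 3.4 20
python3 - <<'E'
from h import *
s=sensors.read_state();print(s["ee_pos"],s["finger_gap"],s["ft_force"],s["moment"])
a=viewer.read_camera("wrist")["color"];b=viewer.read_camera("scene")["color"]
f=lambda i,k:cv2.resize(i[:,:,::-1],None,fx=k,fy=k,interpolation=cv2.INTER_CUBIC)
cv2.imwrite("pics/c6.png",np.hstack([f(a[180:380,220:420],2),f(b[205:305,275:375],4)]))
E
```

```text
time_s: 7.17
ee_pos: [0.4865, -0.2724, 0.0821]
tool_rot: [-0.633, 0.634, 0.314, -0.314]
ft_force: [1.1, 0.5, 0.4]
finger_gap: 0.0336
[ 0.48646596 -0.27236552  0.08208194] 0.03364313524767352 [1.08435471 0.47192423 0.41821776] [ 2.39906852e-03 -1.29899566e-01  9.97731569e-06]
```

View pics/c6.png

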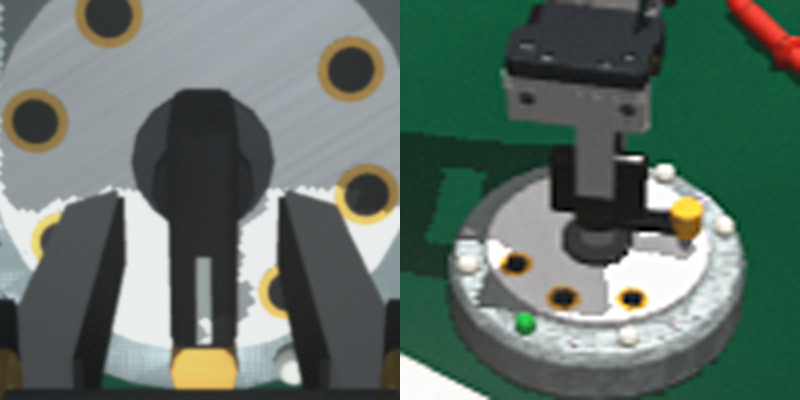

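```bash
python3 -m creep '[[[0,0.3,0],[0,0,0]],[[0,0.3,0],[0,0,0]],[[0,0.3,0],[0,0,0]],[[0,0.3,0],[0,0,0]],[[0,0.2,0],[0,0,0]],[[0,0,0],[0,0,0]],[[0,0,0],[0,0,0]],[[0,0,0],[0,0,0]],[[0,0,0],[0,0,0]],[[0,0,0],[0,0,0]]]' 3.4 20
python3 - <<'E'
from h import *
s=sensors.read_state();print(s["ee_pos"],s["finger_gap"],s["ft_force"],s["moment"])
a=viewer.read_camera("wrist")["color"];b=viewer.read_camera("scene")["color"]
f=lambda i,k:cv2.resize(i[:,:,::-1],None,fx=k,fy=k,interpolation=cv2.INTER_CUBIC)
cv2.imwrite("pics/c7.png",np.hstack([f(a[180:380,220:420],2),f(b[205:305,275:375],4)]))
E
python3 -m creep '[[[0,0,0],[0,0,0]],[[0,0,0],[0,0,0]],[[0,0,0],[0,0,0]],[[0,0,0],[0,0,0]],[[0,0,0],[0,0,0]],[[0,0,0],[0,0,0]],[[0,0,0],[0,0,0]],[[0,0,0],[0,0,0]],[[0,0,0],[0,0,0]],[[0,0,0],[0,0,0]]]' 0.8 15
python3 - <<'E'
from h import *
s=sensors.read_state();print(s["ee_pos"],s["finger_gap"],s["ft_force"],s["moment"])
a=viewer.read_camera("wrist")["color"];b=viewer.read_camera("scene")["color"]
f=lambda i,k:cv2.resize(i[:,:,::-1],None,fx=k,fy=k,interpolation=cv2.INTER_CUBIC)
cv2.imwrite("pics/c8.png",np.hstack([f(a[180:380,220:420],2),f(b[205:305,275:375],4)]))
E
```

```text
time_s: 8.1
ee_pos: [0.4864, -0.2724, 0.0681]
tool_rot: [-0.634, 0.634, 0.314, -0.314]
ft_force: [-0.1, -0.4, 0.7]
finger_gap: 0.034
[ 0.48644831 -0.27237162  0.06807229] 0.03399802375411203 [-0.14590011 -0.44735553  0.66582851] [ 0.00834559 -0.09674196 -0.0067764 ]
time_s: 9.03
ee_pos: [0.4865, -0.2722, 0.068]
tool_rot: [0.634, -0.634, -0.314, 0.314]
ft_force: [2.5, 5.7, -0.5]
finger_gap: 0.015
[ 0.48653439 -0.27216783  0.06796038] 0.014951950777331217 [ 2.52206782  5.72116884 -0.49202031] [ 0.82993033 -0.72455989  0.00654487]
```

View pics/c7.png

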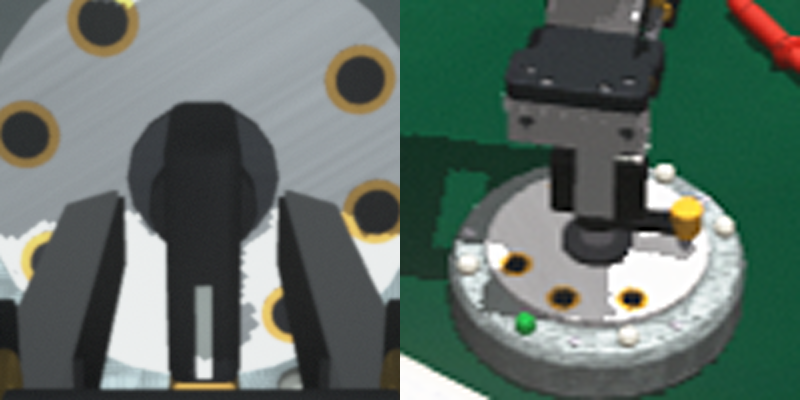

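View pics/c8.png

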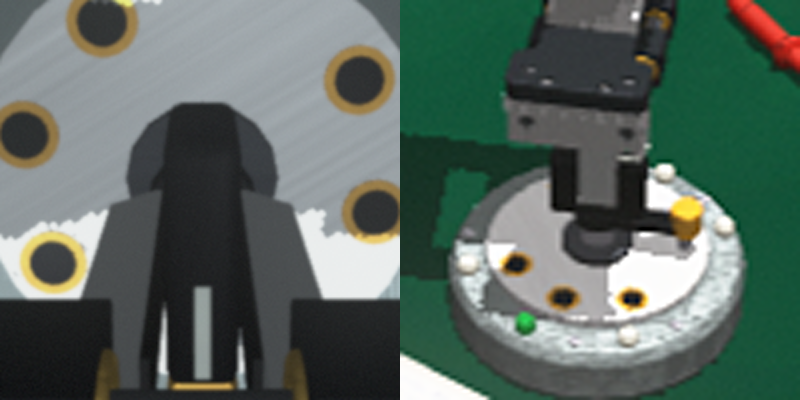

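```bash
python3 -m creep '[[[0.05,0,0],[0,0,0]],[[0,0,0],[0,2,0]],[[0,0,0],[0,4,0]],[[0,0,0],[0,5,0]],[[0,0,0],[0,5,0]],[[0,0,0],[0,4,0]],[[0,0,0],[0,0,0]],[[0,0,0],[0,0,0]],[[0,0,0],[0,0,0]],[[0,0,0],[0,0,0]]]'
cat > st.py <<'E'
from h import *
s=sensors.read_state();M=R.from_quat(s["tool_rot"],scalar_first=True).as_matrix()
az=np.degrees(np.arctan2(M[1,0],M[0,0]))
print("t",s["time_s"],"p",s["ee_pos"].round(5),"pin_az",round(az-90,2),"gap",s["finger_gap"].round(4),"F",s["ft_force"].round(2),"Ftool",(M.T@s["ft_force"]).round(2),"m",s["moment"].round(3),"q6",s["joint_pos"][5])
E
python3 st.py
```

```text
time_s: 9.97
ee_pos: [0.4864, -0.2723, 0.0679]
tool_rot: [-0.678, 0.678, 0.2, -0.2]
ft_force: [-3.0, -3.6, 0.8]
finger_gap: 0.0152Traceback (most recent call last):
  File "st.py", line 4, in <module>
    print("t",s["time_s"],"p",s["ee_pos"].round(5),"pin_az",round(az-90,2),"gap",s["finger_gap"].round(4),"F",s["ft_force"].round(2),"Ftool",(M.T@s["ft_force"]).round(2),"m",s["moment"].round(3),"q6",s["joint_pos"][5])
                                                                                 ^^^^^^^^^^^^^^^^^^^^^
AttributeError: 'float' object has no attribute 'round'
```

```bash
sed -i 's/s\["finger_gap"\].round(4)/round(s["finger_gap"],4)/' st.py; python3 st.py; python3 -m creep '[[[0,0,0],[0,4,0]],[[0,0,0],[0,6,0]],[[0,0,0],[0,6,0]],[[0,0,0],[0,6,0]],[[0,0,0],[0,6,0]],[[0,0,0],[0,5,0]],[[0,0,0],[0,3,0]],[[0,0,0],[0,0,0]],[[0,0,0],[0,0,0]],[[0,0,0],[0,0,0]]]'; python3 st.py
```

```text
t 9.9667 p [ 0.48639 -0.27229  0.06792] pin_az -57.18 gap 0.0152 F [-3.04 -3.57  0.85] Ftool [-4.49 -0.85 -1.35] m [-0.52   0.673 -0.03 ] q6 -1.1481045311888372
time_s: 10.8
ee_pos: [0.4856, -0.2724, 0.0676]
tool_rot: [-0.707, 0.707, -0.021, 0.019]
ft_force: [-8.9, -5.7, 0.7]
finger_gap: 0.0147
t 10.8 p [ 0.48563 -0.27242  0.06759] pin_az -93.21 gap 0.0147 F [-8.86 -5.69  0.75] Ftool [-8.52 -0.73 -6.18] m [-0.912  1.506 -0.091] q6 -0.5193010948340895
```

```bash
python3 -m creep '[[[-0.05,0,-0.03],[0,0,0]],[[0,0,0],[0,4,0]],[[0,0,0],[0,6,0]],[[0,0,0],[0,6,0]],[[0,0,0],[0,6,0]],[[0,0,0],[0,6,0]],[[0,0,0],[0,5,0]],[[0,0,0],[0,2,0]],[[0,0,0],[0,0,0]],[[0,0,0],[0,0,0]]]'; python3 st.py
```

```text
time_s: 11.63
ee_pos: [0.4848, -0.2722, 0.0674]
tool_rot: [-0.668, 0.668, -0.233, 0.23]
ft_force: [-9.9, -0.6, 0.2]
finger_gap: 0.0148
t 11.6333 p [ 0.48481 -0.2722   0.06737] pin_az -128.23 gap 0.0148 F [-9.88 -0.59  0.16] Ftool [-7.4  -0.13 -6.58] m [-0.396  1.767 -0.116] q6 0.09090470295891141
```

```bash
python3 -m creep '[[[-0.05,0,-0.04],[0,0,0]],[[0,0,0],[0,0,0]],[[0,0.05,0],[0,0,0]],[[0,0.05,0],[0,0,0]],[[0,0.05,0],[0,0,0]],[[0,0.05,0],[0,0,0]],[[0,0,0],[0,0,0]],[[0,0,0],[0,0,0]],[[0,0,0],[0,0,0]],[[0,0,0],[0,0,0]]]' 0.8 25; python3 st.py
```

```text
time_s: 12.47
ee_pos: [0.4847, -0.2722, 0.0655]
tool_rot: [-0.668, 0.668, -0.232, 0.231]
ft_force: [-6.4, -1.9, -0.6]
finger_gap: 0.0147
t 12.4667 p [ 0.48468 -0.27219  0.06547] pin_az -128.21 gap 0.0147 F [-6.36 -1.9  -0.56] Ftool [-3.82  0.58 -5.43] m [-0.355  1.106 -0.059] q6 0.09002284727974227
```

```bash
python3 -m creep '[[[-0.03,0,-0.04],[0,0,0]],[[0,0.03,0],[0,0,0]],[[0,0.03,0],[0,0,0]],[[0,0.03,0],[0,0,0]],[[0,0.03,0],[0,0,0]],[[0,0,0],[0,0,0]],[[0,0,0],[0,0,0]],[[0,0,0],[0,0,0]],[[0,0,0],[0,0,0]],[[0,0,0],[0,0,0]]]' 0.8 25; python3 st.py
python3 - <<'E'
from h import *
a=viewer.read_camera("wrist")["color"];b=viewer.read_camera("scene")["color"]
f=lambda i,k:cv2.resize(i[:,:,::-1],None,fx=k,fy=k,interpolation=cv2.INTER_CUBIC)
cv2.imwrite("pics/c9.png",np.hstack([f(a[180:380,220:420],2),f(b[215:305,275:365],4.4444)]))
E
```

```text
time_s: 13.3
ee_pos: [0.4846, -0.2722, 0.0646]
tool_rot: [-0.668, 0.668, -0.232, 0.231]
ft_force: [-5.9, -0.3, 0.5]
finger_gap: 0.0148
t 13.3 p [ 0.48465 -0.27225  0.06463] pin_az -128.24 gap 0.0148 F [-5.94 -0.27  0.49] Ftool [-4.5  -0.49 -3.89] m [-0.1    1.136  0.003] q6 0.09000473798336717
```

View pics/c9.png

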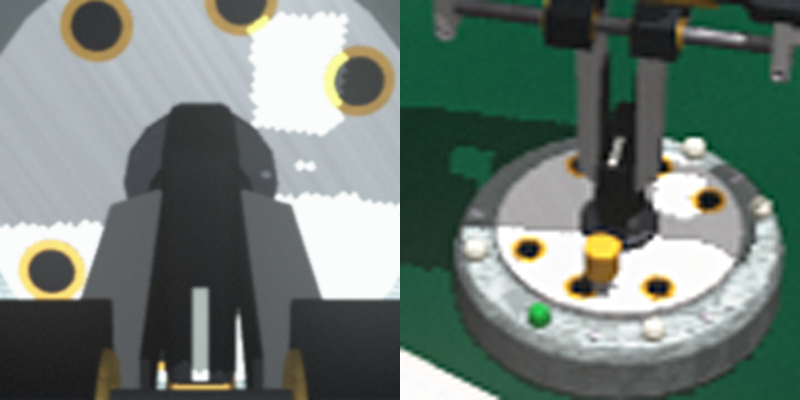

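```bash
python3 -m creep '[[[-0.02,0,-0.03],[0,0,0]],[[0,0.03,0],[0,0,0]],[[0,0.03,0],[0,0,0]],[[0,0.03,0],[0,0,0]],[[0,0,0],[0,0,0]],[[0,0,0],[0,0,0]],[[0,0,0],[0,0,0]],[[0,0,0],[0,0,0]],[[0,0,0],[0,0,0]],[[0,0,0],[0,0,0]]]' 0.8 25; python3 st.py
```

```text
time_s: 14.23
ee_pos: [0.4847, -0.2723, 0.064]
tool_rot: [0.668, -0.668, 0.232, -0.232]
ft_force: [-6.0, 0.9, 3.5]
finger_gap: 0.0152
t 14.2333 p [ 0.48465 -0.2723   0.064  ] pin_az -128.26 gap 0.0152 F [-5.98  0.85  3.48] Ftool [-5.23 -3.48 -3.03] m [0.33  1.109 0.038] q6 0.0898292419454407
```

```bash
python3 -m creep '[[[-0.03,0.03,-0.02],[0,0,0]],[[0,0.02,0],[0,0,0]],[[0,0,0],[0,0,0]],[[0,0,0],[0,0.5,0]],[[0,0,0],[0,1,0]],[[0,0,0],[0,1,0]],[[0,0,0],[0,1,0]],[[0,0,0],[0,1,0]],[[0,0,0],[0,1,0]],[[0,0,0],[0,0.5,0]]]' 0.8 25; python3 st.py
```

```text
time_s: 15.07
ee_pos: [0.4844, -0.2723, 0.0634]
tool_rot: [0.655, -0.655, 0.267, -0.267]
ft_force: [-2.5, 3.1, 3.7]
finger_gap: 0.0146
t 15.0667 p [ 0.48442 -0.27227  0.06342] pin_az -134.35 gap 0.0146 F [-2.48  3.12  3.74] Ftool [-3.96 -3.74  0.5 ] m [0.644 0.721 0.116] q6 0.19584045086357552
```

```bash
python3 -m creep '[[[0,0.02,0],[0,0.5,0]],[[0,0,0],[0,0.5,0]],[[0,0,0],[0,0.5,0]],[[0,0,0],[0,0.5,0]],[[0,0,0],[0,0,0]],[[0,0,0],[0,0,0]],[[0,0,0],[0,0,0]],[[0,0,0],[0,0,0]],[[0,0,0],[0,0,0]],[[0,0,0],[0,0,0]]]' 0.8 25; python3 st.py;  python3 -m creep '[[[0,0,0],[0,0.5,0]],[[0,0,0],[0,0.5,0]],[[0,0,0],[0,0.5,0]],[[0,0,0],[0,0,0]],[[0,0,0],[0,0,0]],[[0,0,0],[0,0,0]],[[0,0,0],[0,0,0]],[[0,0,0],[0,0,0]],[[0,0,0],[0,0,0]],[[0,0,0],[0,0,0]]]' 0.8 25; python3 st.py
```

```text
time_s: 15.9
ee_pos: [0.4843, -0.2723, 0.0629]
tool_rot: [0.65, -0.65, 0.278, -0.278]
ft_force: [-0.7, 4.6, -2.5]
finger_gap: 0.0147
t 15.9 p [ 0.4843  -0.2723   0.06294] pin_az -136.27 gap 0.0147 F [-0.73  4.59 -2.46] Ftool [-3.81  2.46  2.65] m [ 0.826  0.257 -0.045] q6 0.22937085554642692
time_s: 16.73
ee_pos: [0.4843, -0.2723, 0.063]
tool_rot: [0.647, -0.646, 0.286, -0.286]
ft_force: [-2.0, 4.5, -2.4]
finger_gap: 0.015
t 16.7333 p [ 0.48427 -0.2723   0.06305] pin_az -137.78 gap 0.015 F [-1.97  4.48 -2.37] Ftool [-4.64  2.37  1.55] m [1.02  0.314 0.016] q6 0.2556166024672671
```

The upward force fell from +3.7 to −2.4 N at about −136°, so the pin has dropped into the green channel's socket. I'll centre it at −140° and press partway.

```bash
python3 -m creep '[[[-0.02,0,0.01],[0,0.7,0]],[[0,0,0],[0,0.7,0]],[[0,0,0],[0,0.6,0]],[[0,0,0],[0,0,0]],[[0,0.05,0],[0,0,0]],[[0,0.05,0],[0,0,0]],[[0,0.05,0],[0,0,0]],[[0,0.05,0],[0,0,0]],[[0,0,0],[0,0,0]],[[0,0,0],[0,0,0]]]' 0.8 25; python3 st.py
```

```text
time_s: 17.57
ee_pos: [0.4843, -0.2722, 0.0614]
tool_rot: [-0.641, 0.641, -0.298, 0.298]
ft_force: [-3.0, 4.1, -0.1]
finger_gap: 0.0146
t 17.5667 p [ 0.48432 -0.27223  0.06139] pin_az -139.77 gap 0.0146 F [-3.03  4.13 -0.09] Ftool [-5.11  0.09  0.35] m [0.979 0.589 0.042] q6 0.2906558664294943
```

Run:
```python
from h import *
b=viewer.read_camera("scene")["color"]
cv2.imwrite("pics/c10.png",cv2.resize(b[215:305,275:365,::-1],None,fx=6.5,fy=6.5,interpolation=cv2.INTER_CUBIC))
```

```text
(no output)
```

View pics/c10.png

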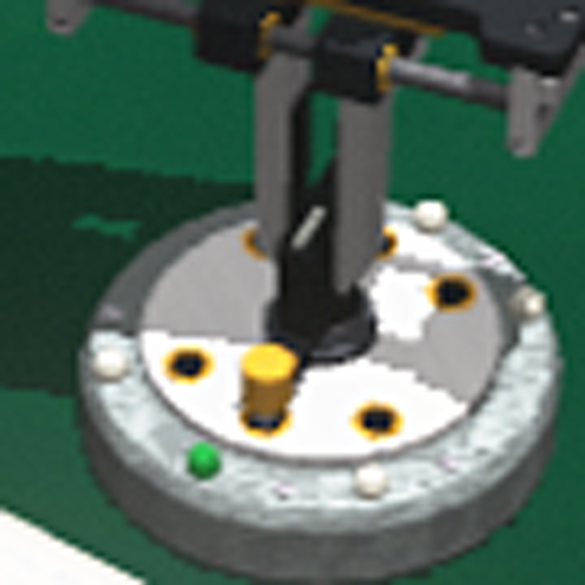

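```bash
python3 -m creep '[[[-0.02,0.06,0],[0,0,0]],[[0,0.06,0],[0,0,0]],[[0,0.06,0],[0,0,0]],[[0,0.06,0],[0,0,0]],[[0,0.06,0],[0,0,0]],[[0,0.06,0],[0,0,0]],[[0,0.06,0],[0,0,0]],[[0,0,0],[0,0,0]],[[0,0,0],[0,0,0]],[[0,0,0],[0,0,0]]]' 0.8 25; python3 st.py
```

```text
time_s: 18.45
ee_pos: [0.4842, -0.2721, 0.0569]
tool_rot: [-0.641, 0.641, -0.298, 0.298]
ft_force: [-0.1, 1.8, -2.1]
finger_gap: 0.0147
t 18.45 p [ 0.48422 -0.27214  0.05686] pin_az -139.78 gap 0.0147 F [-0.13  1.8  -2.08] Ftool [-1.46  2.08  1.06] m [0.456 0.161 0.006] q6 0.2908332987252387
```

```bash
python3 -m creep '[[[0,0.04,0],[0,0,0]],[[0,0.04,0],[0,0,0]],[[0,0.04,0],[0,0,0]],[[0,0.04,0],[0,0,0]],[[0,0.03,0],[0,0,0]],[[0,0,0],[0,0,0]],[[0,0,0],[0,0,0]],[[0,0,0],[0,0,0]],[[0,0,0],[0,0,0]],[[0,0,0],[0,0,0]]]' 0.8 25; python3 st.py
```

```text
time_s: 19.28
ee_pos: [0.4842, -0.2721, 0.055]
tool_rot: [-0.641, 0.641, -0.298, 0.298]
ft_force: [-0.1, 2.1, -0.1]
finger_gap: 0.0148
t 19.2833 p [ 0.48421 -0.2721   0.05505] pin_az -139.77 gap 0.0148 F [-0.12  2.06 -0.14] Ftool [-1.64  0.14  1.24] m [ 0.26   0.112 -0.032] q6 0.29086207640342737
```

```bash
python3 -m creep '[[[0,0.04,0],[0,0,0]],[[0,0.04,0],[0,0,0]],[[0,0.03,0],[0,0,0]],[[0,0,0],[0,0,0]],[[0,0,0],[0,0,0]],[[0,0,0],[0,0,0]],[[0,0,0],[0,0,0]],[[0,0,0],[0,0,0]],[[0,0,0],[0,0,0]],[[0,0,0],[0,0,0]]]' 0.8 25; python3 st.py
```

```text
time_s: 20.12
ee_pos: [0.4843, -0.2721, 0.0548]
tool_rot: [-0.641, 0.641, -0.297, 0.298]
ft_force: [-4.5, 4.6, 9.7]
finger_gap: 0.015
t 20.1167 p [ 0.48433 -0.27214  0.05483] pin_az -139.77 gap 0.015 F [-4.49  4.58  9.74] Ftool [-6.39 -9.74 -0.47] m [0.739 0.958 0.008] q6 0.29083049363971264
```

```bash
python3 -m creep '[[[0,0.02,0],[0,0,0]],[[0,0,0],[0,0,0]],[[0,0,0],[0,0,0]],[[0,0,0],[0,0,0]],[[0,0,0],[0,0,0]],[[0,0,0],[0,0,0]],[[0,0,0],[0,0,0]],[[0,0,0],[0,0,0]],[[0,0,0],[0,0,0]],[[0,0,0],[0,0,0]]]'; python3 st.py
python3 -m creep '[[[0,0,0],[0,0,0]],[[0,0,0],[0,0,0]],[[0,0,0],[0,0,0]],[[0,0,0],[0,0,0]],[[0,0,0],[0,0,0]],[[0,0,0],[0,0,0]],[[0,0,0],[0,0,0]],[[0,0,0],[0,0,0]],[[0,0,0],[0,0,0]],[[0,0,0],[0,0,0]]]' 3.4; python3 st.py
python3 -m creep '[[[0,-0.5,0],[0,0,0]],[[0,-1,0],[0,0,0]],[[0,-1,0],[0,0,0]],[[0,-1,0],[0,0,0]],[[0,-1.5,0],[0,0,0]],[[0,-2,0],[0,0,0]],[[0,-3,0],[0,0,0]],[[0,-3,0],[0,0,0]],[[0,0,0],[0,0,0]],[[0,0,0],[0,0,0]]]'
python3 st.py
python3 - <<'E'
from h import *
a=viewer.read_camera("wrist");b=viewer.read_camera("scene")["color"]
s=sensors.read_state();T=np.eye(4);T[:3,:3]=R.from_quat(s["tool_rot"],scalar_first=True).as_matrix();T[:3,3]=s["ee_pos"]
np.savez("w11.npz",T=T@a["mount"],K=a["intrinsics"])
cv2.imwrite("pics/w11.png",a["color"][:,:,::-1])
cv2.imwrite("pics/s11.png",cv2.resize(b[215:305,275:365,::-1],None,fx=6.5,fy=6.5,interpolation=cv2.INTER_CUBIC))
E
```

```text
time_s: 20.95
ee_pos: [0.4844, -0.2722, 0.0548]
tool_rot: [-0.641, 0.641, -0.297, 0.298]
ft_force: [-5.1, 3.5, 12.8]
finger_gap: 0.015
t 20.95 p [ 0.48437 -0.27219  0.05484] pin_az -139.77 gap 0.015 F [-5.13  3.52 12.79] Ftool [ -5.99 -12.79  -1.64] m [ 0.857  1.072 -0.068] q6 0.2908309392689243
time_s: 21.78
ee_pos: [0.4842, -0.272, 0.0537]
tool_rot: [0.641, -0.641, 0.298, -0.298]
ft_force: [-0.0, -1.1, 0.7]
finger_gap: 0.0341
t 21.7833 p [ 0.48418 -0.27204  0.05372] pin_az -139.77 gap 0.0341 F [-0.04 -1.08  0.71] Ftool [ 0.8  -0.71 -0.73] m [-0.037 -0.039  0.025] q6 0.2908430460859855
time_s: 22.62
ee_pos: [0.4847, -0.2724, 0.1861]
tool_rot: [-0.641, 0.642, -0.296, 0.299]
ft_force: [0.7, -0.0, -1.3]
finger_gap: 0.0344
t 22.6167 p [ 0.48473 -0.27242  0.18613] pin_az -139.78 gap 0.0344 F [ 0.73 -0.01 -1.31] Ftool [0.47 1.32 0.55] m [-0.04  -0.056 -0.008] q6 0.2908883402341101
```

View pics/w11.png

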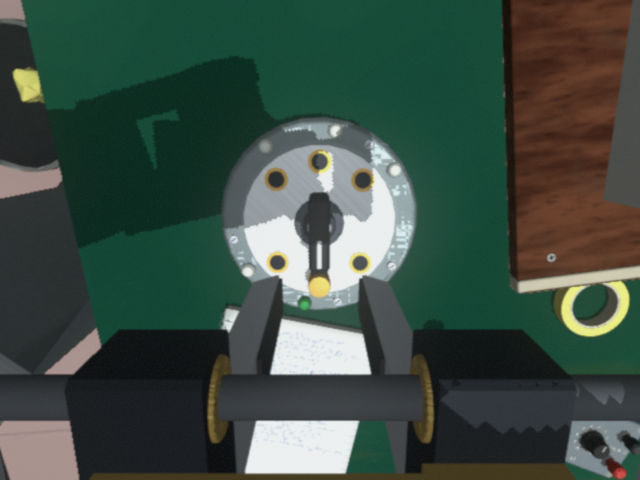

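View pics/s11.png

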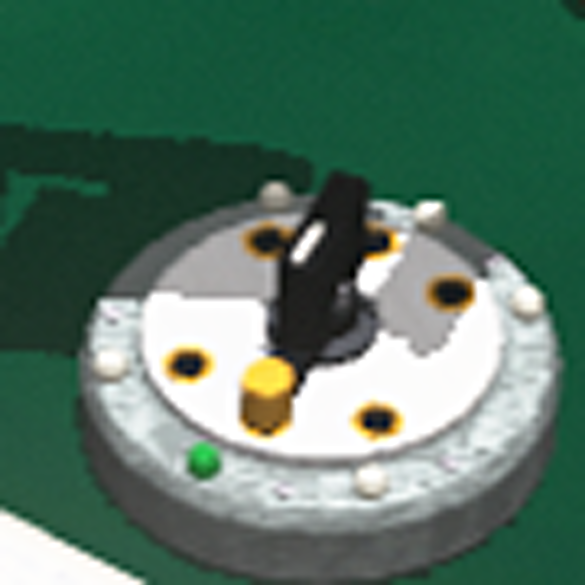

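Run:
```python
from h import *
def proj(C,P):
    K,T=C;p=np.linalg.inv(T)@np.r_[P,1];p=K@p[:3];return p[:2]/p[2]
c=np.array([.4850,-.2722]);d=.048*np.array([np.cos(np.radians(-139.8)),np.sin(np.radians(-139.8))])
for z in(.065,.07,.078): print(z,((proj(SC,[*(c+d),z])-[275,215])*6.5).round(1))
w=np.load("w11.npz");p=ray(w["K"],w["T"],[(319,287)],.065);print(p)
s=ray(w["K"],w["T"],[(319,161),(363,180),(360,263),(277,263),(276,180)],.044);cc,e=circ(s,.048);print(cc,e*1e3,ang(s,cc),ang(p,cc),np.linalg.norm(p[:,:2]-cc))
a=viewer.read_camera("top")["color"];cv2.imwrite("pics/top12.png",a[:,:,::-1])
```

```text
0.065 [260.4 370. ]
0.07 [260.4 358.7]
0.078 [260.5 340.6]
[[ 0.44988167 -0.30074712  0.065     ]]
[ 0.48574367 -0.27035452] [ 0.35109332  0.16677045 -0.19542468  0.41503074 -0.44430141] [ 40.14299282  -5.32051324 -95.15375581 174.87022104  85.01255887] [-139.71913526] 0.04700843959639619
```

View pics/top12.png

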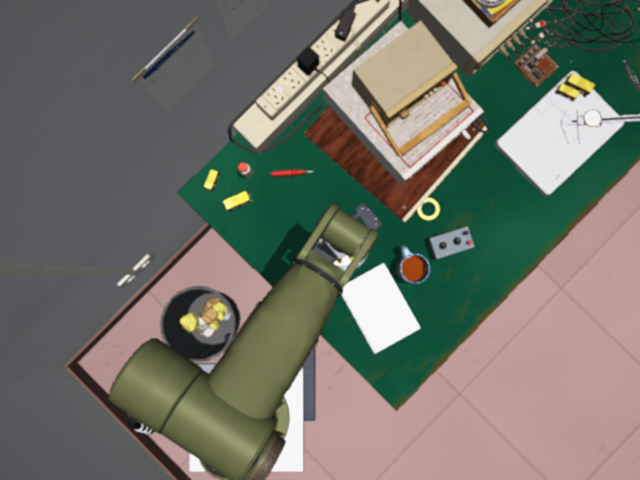

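The housing top sits at about z = 0.065, which is fully home, and its bearing of −139.7° matches the green socket. Nothing else has moved and the gripper is clear, so I'm handing in.

```bash
python3 -c "
from cell import ctrl; print(ctrl.close_job())"
```

```text
the job is handed in; nothing more can be done
None
```

The selector is now on the green channel, pressed fully home and released. I handed the job in at about 23 s of the 64 s allowed.

**What I did:** I gripped the bar knob and turned it clockwise, the shorter way, about 103° in all. I pressed it lightly onto the plate about 12° short of the socket and felt along. The force was about 3.7 N just before the pin dropped at about −136° (world bearing), where it fell to −2.4 N. I centred the knob at −139.8° and pressed it home without resistance to a firm stop after about 13.2 mm of travel. The force there reached about 13 N, taken by the stop. Then I opened the fingers and lifted clear.

**Last checks:**
- **Position:** the pin housing lies at −139.7°. The green channel's socket was measured at −140° and its marker at −149°, which fits the ring being turned by about 10°.
- **Depth:** the scene camera puts the housing top at about 65 mm, which is fully home.
- **Surroundings:** the force after release was about zero, and the bystanders stand where they did in the top view.

**What disagreed:**
- **Finger height:** the fingertips sat about 33 mm higher than the stated tool geometry implies. My first grasp closed just above the bar without touching it, so I went about 30 mm lower than the stated numbers would give.
- **Sideways force:** my centre estimate was off by 1–2 mm. This put up to about 11 N sideways on the wrist during the turn, while the pin was up and clear of the plate. I corrected it before feeling for the socket, and about 5 N remained while the pin was on the plate.

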